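Screw home the dust filter cover with the fork key

ROBOT

A 6-joint arm with a two-finger parallel gripper is mounted at the origin on the work surface. World frame = base frame: x ahead of the robot, y to its left, z up, the work surface at z = 0. Lengths are in mm, angles in rad, forces in N, time in s.
With the tool pointing down it reaches from about 275 to 1000 mm from the base axis. Payload 8.4 kg.
Tool frame: the origin (TCP) lies between the finger pads; the fingertips stand 17 mm ahead of it and the grasp point (between the pads) lies 2 mm behind it; z points along the fingers, y is the line along which they close (so a half turn about z gives the same grasp; the last joint's range is limited). The gripper opens to 85 mm and grips with 20 to 120 N. Pads are 22 mm wide; open, the fingers measure 114 mm over their backs; the gripper's body (76 mm by 85 mm) begins 54 mm behind the grasp point. The pads swing forward as they close: fully open they stand 13 mm farther back than shut.
Start: joints at [-0.002, 0.353, 1.633, -0, 1.155, -0.002], TCP at [625.002, -0, 248.281] pointing down, gripper open.
Joint ranges: [-2.63, 2.63], [-0.92, 2.1], [0.06, 2.66], [-1.3, 4.44], [0, 2.69], [-3.02, 3.02]. Speed limits (rad/s): [2.22, 2.22, 2.79, 3.14, 3.14, 3.14].

INTERFACE

Orientations are given as [roll, pitch, yaw] about the fixed x, y, z axes, in that order (R = Rz(yaw) Ry(pitch) Rx(roll)).
In Python, from rig import sense, grab_frame, sign_off gives the robot as it stands. The module is installed in compiled form; this text tells all that it offers.
- The arm moves only by the tool send_rows, never from a script. Its argument "moves" is a list that holds one entry, the list of rows, each a list of 7 numbers: the shift along the world's x, y, z in m, then the turn, a rotation vector about the world's x, y, z in rad, then the opening, from -1 (shut) to 1 (fully open). In form: [[[dx, dy, dz, rx, ry, rz, jaw], ...]]. A call has 1 to 10 rows; each row shifts and turns the commanded pose from where the row before left it; what a row does not reach is not made up. A row lasts 1/10 s, in which the tool goes at most 50 mm and 8.59 degrees, less where a joint would pass 70% of its speed; a pose out of reach is approached as far as the arm can. A call with a gripper value outside its range is refused whole. The fingers move at their own pace and stop on an object; "grip_force" is the grip in N (left out, the last holds). Time passes only in rows, so rows that do not move let the fingers close. It gives the time, the measured TCP pose, the force, the opening and the grip force at its end, in the units of the state.
- sense(): the state, without advancing time (a new reading comes with each control period).
- grab_frame(name): name is "scene" or "side" or "wrist"; returns a dict with "img" (384x512x3 uint8, red, green, blue), "mtx" (3x3 intrinsics, pixels), "rvec" (rotation vector, rad) and "tvec" (3), from world to camera coordinates, as OpenCV has them; the wrist camera has in their place "T_tool_cam" (4x4, takes a point from camera to tool coordinates, whose origin is the TCP and whose axes are the flange's). Camera axes: x right, y down, z forward; pixel columns grow to the right and rows downward; lengths in mm; the calibration is good to about 2 mm. A picture is of the moment at which its call begins: read the wrist's pose just before it. There is no depth.
- sign_off(): hands the job in; it is judged then, once.
The state is a dict: "clock": time; "qpos": joint angles; "qvel": joint speeds; "joint_efforts": joint torques, N m; "eef_pos": TCP position; "tcp_rot": TCP orientation; "contact_force": force on the tool from outside, world axes, zero at the start; "wrist_torque": the same for the moment, N m; "opening": opening from 0.0 (shut) to 1.0 (fully open); "grasp_force": force on a finger pad.
Only numpy, scipy, OpenCV 4.12 (cv2) and the standard library are available. Lean on these libraries where they do the work, as an engineer would, in place of code of your own. Each camera call takes 0.05 s, during which the arm holds its last target. There are 200 camera calls.

TASK

One of the three bar-headed screws in the top of the dust filter box is loose (its bar does not lie along the box's long side as the other two do): pull the fork key out of its holder, stand it on that screw and, with the key only, turn the screw clockwise to its stop, more than half a turn. Part-way, let go so that the key stands on the screw by itself, then take a fresh grip on it; once you have begun to turn, do not take the key off the screw until the screw is home. Then stand the key back in its holder, fork down, and leave the other two screws and the things lying about as they are.

Things in the scene. Friction and masses are not known exactly. Their poses are not given: they have to be found in the camera images.
- fork_key: Loose steel key, 120 mm tall, 220 g, standing fork down in the holder at any yaw. Origin: centre of its lower end; own z up. Two prongs 14 mm high, 16 mm long in own y, at own x 5 to 13 mm either side: a slot 10 mm wide along own y. Round collar 30 mm across at z 14 to 28, shaft 16 mm across to 62, square black handle 26 x 26 mm at z 62 to 120, flats facing own x and y.
- holder_floor (a point): Centre of the inner floor of the fixed round steel key holder: the upright cup is 37 mm inside, 45 mm outside, its rim 52 mm above this point (60 mm above the table), on an 80 x 80 x 6 mm foot plate. This point is 8 mm above the table.
- filter_box: Fixed grey dust filter box, 140 mm (own x) x 220 mm (own y, its long side) x 70 mm high; origin: centre of its underside. Three round wells, 39 mm across and 20 mm deep, in its top at own (x, y) = (-30, 0), (30, 68) and (30, -68) mm; a screw sits in each.
- loose_screw (a joint): Angle of the loose screw in rad: grows as it turns clockwise seen from above; it starts between 0 and 0.7 and the stop is at 4.2 (home). It turns stiffly, about 0.15 N m, and stays where it is left.
- loose_screw_seat (a point): Centre of the top of the loose screw's round flange (37 mm across, turns with it, 54 mm above the table, 16 mm below the box's top), where the key's prongs stand. On it a bar with rounded top, 6 mm thick (own x), 26 mm long (own y), 12 mm high; the key's slot goes over it either way round. Own z up. At home the bar lies along the box's own y.
- tight_screw_a (a joint): Angle of a screw that is already home, same kind, at 4.2.
- tight_screw_a_seat (a point): Centre of the top of that screw's flange, axes as for the loose screw.
- tight_screw_b (a joint): Angle of the other screw that is already home, same kind, at 4.2.
- tight_screw_b_seat (a point): Centre of the top of that screw's flange, axes as for the loose screw.
- sample_bottle: Bystander: loose amber bottle, 54 mm across, 110 mm tall; origin at the centre of its underside.
- tape_roll: Bystander: loose tape roll lying flat, 84 mm across, 25 mm high; origin at the centre of its underside.
- sample_carton: Bystander: loose closed carton, 100 x 110 x 45 mm; origin at the centre of its underside.
Not all that is in view belongs to the job. Leave any pink or yellow look-alike of the part that bears holder_floor alone.

How it is judged:
By the outcome, as a careful person would: the job done as asked, in the order asked, and still so for the second after the job is handed in, with the robot touching nothing.
It also fails if it takes over 61 s, if anything falls off the work surface, if the arm or the gripper's body presses on something with over 40 N, if the wrist force passes 120 N, or if a joint passes its speed limit or range.

## Working session

There is one attempt and no reset: what is moved stays moved. The work goes in short steps, Python scripts to look and compute and a tool call to move; the robot and the scene stay as the last step left them, time stands still between calls to the robot, and variables do not carry over. Pictures are saved under pics/ and viewed, at most 10 in all, crops included, and the job is handed in when it is done.

Besides the shell and the picture viewer there is one more tool, called after "Request:" as name(argument=value, ...), one argument or row to a line, values as JSON. send_rows: Moves the arm, as the interface text tells. Its arguments: {"type":"object","properties":{"moves":{"type":"array"},"grip_force":{"type":"number"}},"required":["moves"]}

```bash
mkdir -p pics
cat > h.py <<'E'
import numpy as np, cv2
from rig import sense, grab_frame, sign_off
from scipy.spatial.transform import Rotation as R
def cam(f, s=None):
    K=np.array(f["mtx"],float)
    if "T_tool_cam" in f:
        s=s or sense(); T=np.eye(4); T[:3,:3]=R.from_euler('xyz',s["tcp_rot"]).as_matrix(); T[:3,3]=s["eef_pos"]
        M=T@np.array(f["T_tool_cam"]); return K,M[:3,:3],M[:3,3]
    r=cv2.Rodrigues(np.array(f["rvec"],float))[0]; return K,r.T,-r.T@np.array(f["tvec"],float).ravel()
def ray(c,u,v,z):
    K,Rm,o=c; d=Rm@np.linalg.inv(K)@np.array([u,v,1.]); return o+d*(z-o[2])/d[2]
def proj(c,p):
    K,Rm,o=c; q=K@Rm.T@(np.array(p,float)-o); return q[:2]/q[2]
E
python3 - <<'E'
from h import *
import pickle
s=sense(); print(s)
D={}
for n in("scene","side","wrist"):
    f=grab_frame(n); D[n]=(f,cam(f,s)); print(n,cam(f,s)[2].round(0),f["mtx"][0][0])
    if n!="wrist": cv2.imwrite(f"pics/{n}0.png",cv2.resize(f["img"][:,:,::-1],(800,600)))
    else: cv2.imwrite("pics/wrist0.png",f["img"][:,:,::-1])
pickle.dump(D,open("f0.pkl","wb"))
E
```

```text
{'clock': 0.0, 'qpos': array([-2.45089753e-03,  3.53622531e-01,  1.63413384e+00, -2.09495554e-06,
        1.15519673e+00, -2.39771656e-03]), 'qvel': array([-4.71641624e-04,  3.55734623e-05,  5.73108116e-04, -1.50164948e-03,
       -2.03859210e-04,  1.31434752e-03]), 'joint_efforts': array([-2.03471049e-03, -6.05236173e+01, -3.42063046e+01, -2.62302356e-04,
        9.48130677e-03,  3.61521288e-06]), 'eef_pos': array([ 6.24549859e+02, -3.13305131e-02,  2.47577791e+02]), 'tcp_rot': array([-3.14023221e+00, -1.34649866e-06,  1.57074399e+00]), 'contact_force': array([ 0.0171623 , -0.19911054,  1.39215606]), 'wrist_torque': array([ 0.01314838, -0.02374427,  0.00867922]), 'grasp_force': 0.0, 'opening': 0.9996411737283488}
scene [1152.  342.  738.] 390.83100523255746
side [ 115. -492.  749.] 374.77504321955246
wrist [625.  66. 373.] 343.17089412154365
```

View pics/scene0.png

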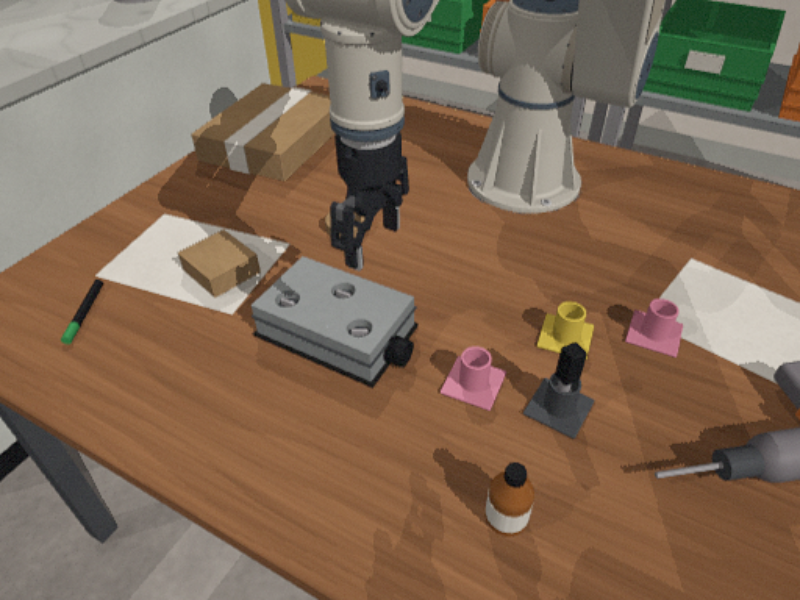

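View pics/side0.png

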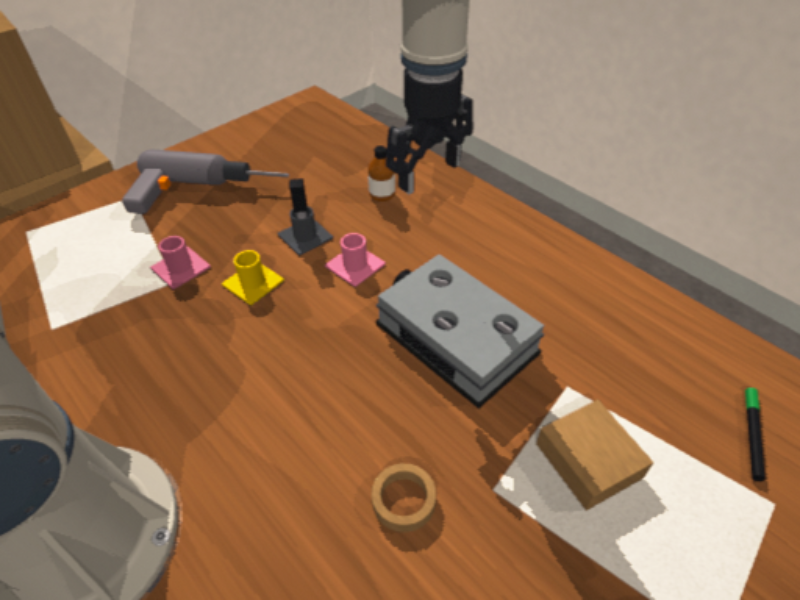

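The scene view shows the box near (335,315), with wells at (288,298), (344,291) and (359,328). The key stands in the dark steel holder at (567,380). The look-alikes are cups: pink at (475,375) and (657,325), yellow at (568,325). In the side view the key is at (303,210) and the wells are at (441,279), (445,320) and (505,324). I choose the steel holder, the only one with a black handle in it.

Run:
```python
from h import *
import pickle
D=pickle.load(open("f0.pkl","rb")); k=512/800
cs,cd=D["scene"][1],D["side"][1]
for a,b in zip([(288,298),(344,291),(359,328)],[(505,324),(445,320),(441,279)]):
    print("well",ray(cs,a[0]*k,a[1]*k,68).round(1),ray(cd,b[0]*k,b[1]*k,68).round(1))
print("handle top",ray(cs,572*k,349*k,128).round(1),ray(cd,297*k,183*k,128).round(1))
def crop(n,x0,y0,w,h,W,H): return cv2.resize(D[n][0]["img"][int(y0*k):int((y0+h)*k),int(x0*k):int((x0+w)*k),::-1],(W,H),interpolation=cv2.INTER_CUBIC)
a=np.vstack([np.hstack([crop("scene",240,250,180,135,400,300),crop("side",370,245,180,135,400,300)]),np.hstack([crop("scene",510,320,120,120,400,300),crop("side",260,160,100,100,400,300)])])
cv2.imwrite("pics/crop1.png",a)
```

```text
well [ 616.5 -172.    68. ] [ 621.8 -172.8   68. ]
well [ 559.  -101.9   68. ] [ 561.5 -104.6   68. ]
well [618.3 -35.8  68. ] [620.5 -38.5  68. ]
handle top [561.8 268.3 128. ] [563.2 267.  128. ]
```

View pics/crop1.png

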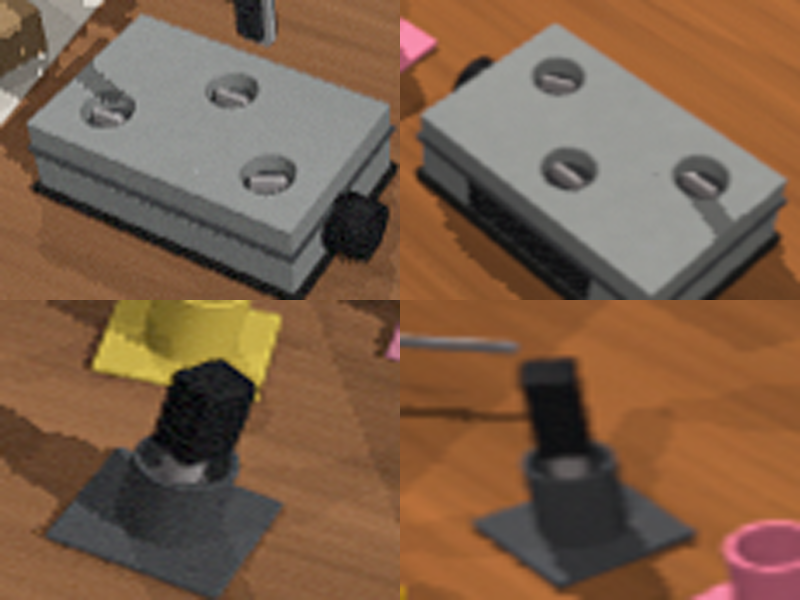

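The crop confirms that the steel holder carries the key. The well at (619,-37) seems to have a bar at a different angle, but some of each bar is hidden, so I'll look from above with the wrist camera.

Run:
```python
from h import *
import pickle
D=pickle.load(open("f0.pkl","rb")); c=D["wrist"][1]
print(c[1].round(2)); 
for p in [(620,-172,66),(560,-103,66),(619,-37,66),(562,267,128)]: print(proj(c,p).round(0), proj((c[0],c[1],c[2]+[-30,-150,20]),p).round(0))
```

```text
[[ 1.   -0.   -0.  ]
 [-0.   -0.97 -0.26]
 [-0.    0.26 -0.97]]
[245. 334.] [275. 190.]
[184. 274.] [212. 119.]
[244. 211.] [277.  42.]
[ 132. -292.] [ 180. -665.]
```

Request:
send_rows(
  moves=[
    [[0, -0.045, 0.01, 0, 0, 0, 1], [-0.015, -0.045, 0.01, 0, 0, 0, 1], [-0.015, -0.04, 0, 0, 0, 0, 1], [0, -0.03, 0, 0, 0, 0, 1], [0, 0, 0, 0, 0, 0, 1], [0, 0, 0, 0, 0, 0, 1], [0, 0, 0, 0, 0, 0, 1]],
  ],
)

```text
clock: 0.85
eef_pos: [595.0, -159.1, 268.0]
tcp_rot: [-3.141, -0.001, 1.571]
contact_force: [0.2, -0.0, 0.4]
opening: 1.001
grasp_force: 0.0
```

Run:
```python
from h import *
import pickle
s=sense(); f=grab_frame("wrist"); c=cam(f,s); pickle.dump((f,c),open("w1.pkl","wb"))
for p in [(620,-172,66),(560,-103,66),(619,-37,66)]: print(proj(c,p).round(0))
cv2.imwrite("pics/w1.png",cv2.resize(f["img"][:,:,::-1],(800,600)))
```

```text
[275. 181.]
[212. 109.]
[277.  31.]
```

View pics/w1.png

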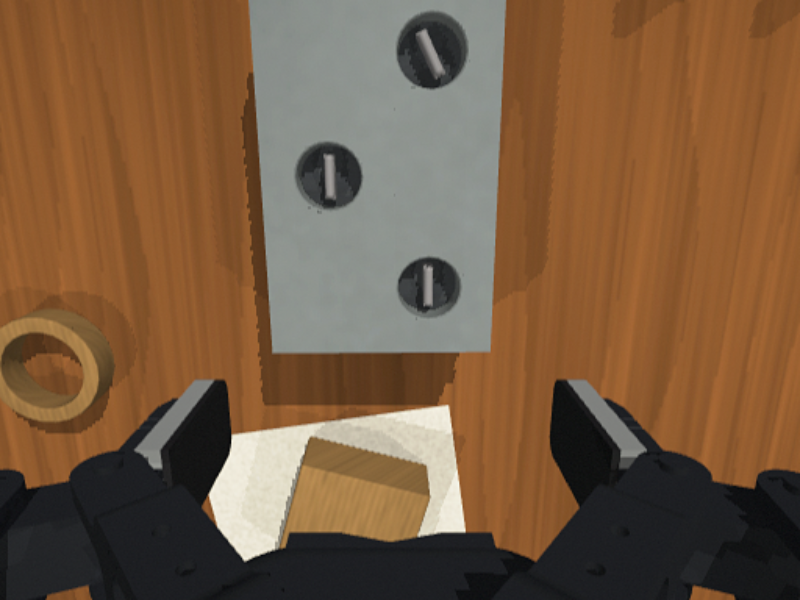

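This view from above shows the loose screw clearly: it is the well at (432,50), whose bar is tilted from (422,30) to (440,76). The bars at (329,176) and (428,286) lie along the box. Next I measure it, and meanwhile move the tool over the key.

Run:
```python
from h import *
import pickle
f,c=pickle.load(open("w1.pkl","rb")); im=f["img"].astype(int); k=512/800
for n,(u,v) in dict(loose=(432,50),b=(329,176),a=(428,286)).items():
    u,v=int(u*k),int(v*k); r=24; x0,y0=u-r,max(v-r,0); P=im[y0:v+r,x0:u+r]
    # bar: bright, pinkish (r>=b) inside well
    dark=(P.sum(2)<300).astype(np.uint8); cn=max(cv2.findContours(dark,0,2)[0],key=cv2.contourArea); h=cv2.convexHull(cn)
    w=np.array([ray(c,p[0][0]+x0,p[0][1]+y0,70)[:2] for p in h],np.float32); cc,rad=cv2.minEnclosingCircle(w)
    m=np.zeros_like(dark); cv2.fillPoly(m,[h],1)
    m=cv2.erode(m,np.ones((3,3)))
    bar=((P.sum(2)>370)&(P[:,:,0]>P[:,:,1]+3)&(m>0)).astype(np.uint8)
    nn,lab,st,_=cv2.connectedComponentsWithStats(bar); i=1+np.argmax(st[1:,4])
    ys,xs=np.where(lab==i); q=np.array([ray(c,x+x0,y+y0,65.5)[:2] for x,y in zip(xs,ys)],np.float32)
    rc=cv2.minAreaRect(q); vx,vy,_,_=cv2.fitLine(q,2,0,.01,.01).ravel()
    e=cv2.fitEllipse(h); 
    print(n,"well",np.round(cc,1),round(rad*2,1),"ell",ray(c,e[0][0]+x0,e[0][1]+y0,70).round(1),"bar mean",q.mean(0).round(1),np.round(rc[0],1),np.round(rc[1],1),"ang from y (cw+)",np.degrees(np.arctan2(vx*np.sign(vy),abs(vy))).round(1),len(q))
# box edges
for v in (50,100,180):
    row=im[v]; g=(abs(row[:,0]-row[:,2])<25)&(row.sum(1)>280)&(np.arange(512)>140)&(np.arange(512)<340); xs=np.where(g)[0]; print(ray(c,xs[0],v,70).round(1),ray(c,xs[-1],v,70).round(1))
```

```text
loose well [618.5 -38.3] 39.7 ell [618.3 -37.9  70. ] bar mean [615.  -30.3] [615.1 -30.5] [2.1 6.6] ang from y (cw+) -38.8 17
b well [ 558.9 -106.4] 38.9 ell [ 559.  -105.9   70. ] bar mean [ 558.9 -104.4] [ 558.9 -104. ] [1.7 8. ] ang from y (cw+) -28.2 13
a well [ 619.3 -173.4] 39.0 ell [ 619.3 -172.8   70. ] bar mean [ 619.4 -180.8] [ 619.4 -179.2] [ 4.  10.3] ang from y (cw+) -13.9 29
[519.3 -52.7  70. ] [658.1 -52.8  70. ]
[519.2 -95.2  70. ] [657.6 -95.2  70. ]
[ 519.3 -170.    70. ] [ 658.6 -170.    70. ]
```

Request:
send_rows(
  moves=[
    [[0, 0.045, 0.01, 0, 0, 0, 1], [0, 0.045, 0.015, 0, 0, 0, 1], [0, 0.045, 0.015, 0, 0, 0, 1], [-0.005, 0.045, 0.015, 0, 0, 0, 1], [-0.005, 0.045, 0.01, 0, 0, 0, 1], [-0.005, 0.045, 0, 0, 0, 0, 1], [-0.01, 0.04, 0, 0, 0, 0, 1], [-0.01, 0.03, 0, 0, 0, 0, 1], [0, 0, 0, 0, 0, 0, 1], [0, 0, 0, 0, 0, 0, 1]],
  ],
)

```text
clock: 1.9
eef_pos: [559.4, 181.4, 333.3]
tcp_rot: [-3.142, 0.0, 1.574]
contact_force: [-0.1, -0.5, 0.6]
opening: 0.999
grasp_force: 0.0
```

Run:
```python
from h import *
import pickle
f,c=pickle.load(open("w1.pkl","rb")); im=f["img"].astype(int); k=512/800
for n,(X,Y) in dict(loose=(618.5,-38),b=(559,-106),a=(619.3,-173)).items():
    u,v=proj(c,(X,Y,66)); x0,y0=int(u)-14,max(int(v)-16,0); P=im[y0:int(v)+17,x0:int(u)+15]
    g=P.sum(2); yy,xx=np.mgrid[:P.shape[0],:P.shape[1]]; m=(np.hypot(xx+x0-u,yy+y0-v)<15)&(g>300)
    nn,lab,st,_=cv2.connectedComponentsWithStats(m.astype(np.uint8)); i=1+np.argmax(st[1:,4])
    ys,xs=np.where(lab==i); q=np.array([ray(c,x+x0,y+y0,65.5)[:2] for x,y in zip(xs,ys)],np.float32)
    vx,vy,_,_=cv2.fitLine(q,2,0,.01,.01).ravel(); rc=cv2.minAreaRect(q)
    print(n,q.mean(0).round(1),np.round(rc[1],1),"ccw from +y",np.degrees(np.arctan2(-vx*np.sign(vy),abs(vy))).round(1),len(q))
s=sense(); f=grab_frame("wrist"); c=cam(f,s); pickle.dump((f,c),open("w2.pkl","wb"))
print(proj(c,(562.5,267.5,128)).round(0))
cv2.imwrite("pics/w2.png",cv2.resize(f["img"][:,:,::-1],(800,600)))
```

```text
loose [618.1 -37.9] [ 5.1 24.7] ccw from +y 27.6 165
b [ 559. -106.] [ 5.5 24.6] ccw from +y 0.8 162
a [ 619.2 -173.2] [ 5.  26.3] ccw from +y 2.0 131
[253.  75.]
```

View pics/w2.png

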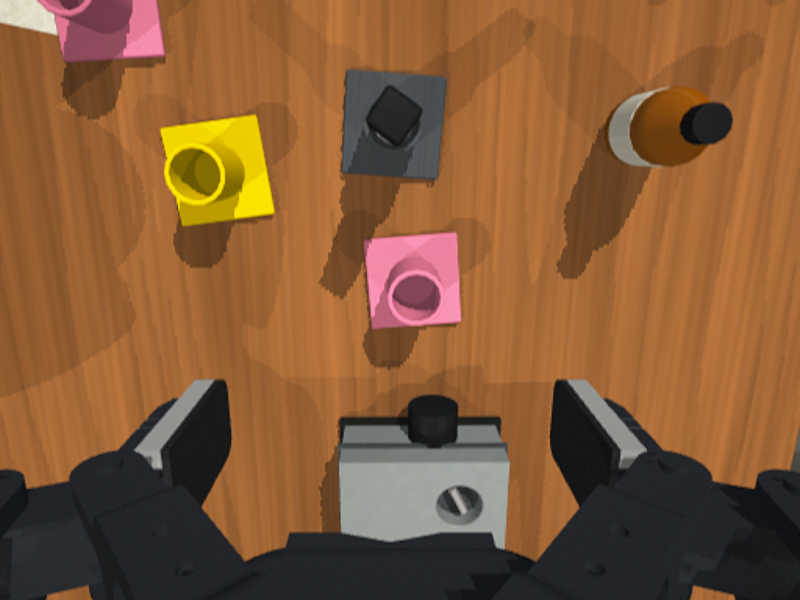

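This picture shows the key handle at (395,115), a square turned about 35-40 degrees in the grey holder. The bottle is at (680,125) and the pink cup at (412,290). I'll measure the handle's yaw and centre and the holder centre.

Run:
```python
from h import *
import pickle
f,c=pickle.load(open("w2.pkl","rb")); im=f["img"].astype(int); k=512/800
x0,y0=210,35; P=im[y0:125,x0:295]; g=P.max(2)
for th in (35,45,55):
    m=(g<th).astype(np.uint8); m[60:]=0
    cn=max(cv2.findContours(m,0,2)[0],key=cv2.contourArea)
    q=np.array([ray(c,p[0][0]+x0,p[0][1]+y0,128)[:2] for p in cn],np.float32); rc=cv2.minAreaRect(q)
    a=cv2.approxPolyDP(cn,3,True).reshape(-1,2)
    print(th,np.round(rc[0],1),np.round(rc[1],1),"ang",round(rc[2],1),[tuple(ray(c,*(p+[x0,y0]),128)[:2].round(1)) for p in a])
# plate: dark grey low saturation
sat=P.max(2)-P.min(2); m=((sat<22)&(g<130)).astype(np.uint8)
cn=max(cv2.findContours(m,0,2)[0],key=cv2.contourArea); h=cv2.convexHull(cn)
q=np.array([ray(c,p[0][0]+x0,p[0][1]+y0,6)[:2] for p in h],np.float32); print("plate",cv2.minAreaRect(q))
a=np.clip(P[20:60,20:65]*2.5,0,255).astype(np.uint8)[:,:,::-1]
cv2.imwrite("pics/key1.png",cv2.resize(a,(630,560),interpolation=cv2.INTER_NEAREST))
```

```text
35 [562.2 267.2] [25.9 28.5] ang 55.7 [(np.float64(557.2), np.float64(283.5)), (np.float64(545.4), np.float64(266.3)), (np.float64(564.7), np.float64(251.4)), (np.float64(573.7), np.float64(263.8)), (np.float64(574.7), np.float64(260.3)), (np.float64(577.3), np.float64(271.6)), (np.float64(569.9), np.float64(277.6)), (np.float64(577.3), np.float64(271.6)), (np.float64(561.9), np.float64(255.0)), (np.float64(546.3), np.float64(266.3))]
45 [561.3 265.2] [30.8 29.7] ang 55.1 [(np.float64(558.1), np.float64(284.3)), (np.float64(545.3), np.float64(265.5)), (np.float64(551.7), np.float64(253.2)), (np.float64(564.7), np.float64(250.5)), (np.float64(574.7), np.float64(258.5)), (np.float64(577.3), np.float64(272.4))]
55 [561.2 265.3] [31.2 30. ] ang 55.1 [(np.float64(558.1), np.float64(284.3)), (np.float64(545.4), np.float64(267.2)), (np.float64(547.1), np.float64(258.5)), (np.float64(555.4), np.float64(250.5)), (np.float64(567.4), np.float64(250.5)), (np.float64(575.6), np.float64(260.3)), (np.float64(577.3), np.float64(272.4))]
plate ((561.54541015625, 268.5574951171875), (78.79179382324219, 79.22367858886719), 85.964599609375)
```

View pics/key1.png

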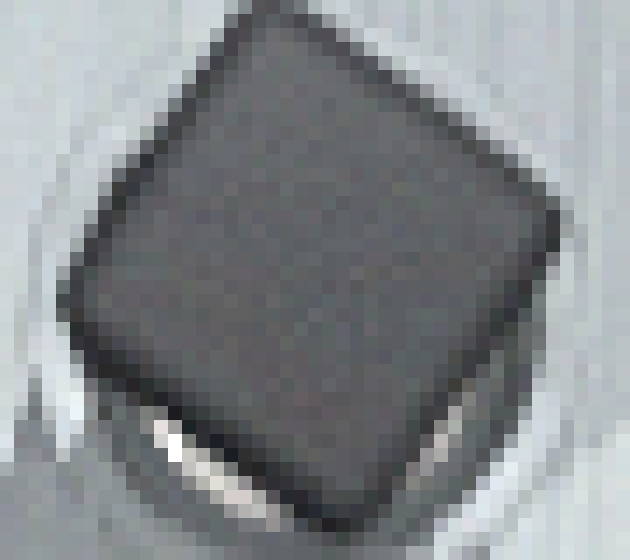

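Request:
send_rows(
  moves=[
    [[0.0005, 0.0175, -0.02, 0, 0, -0.125, 1], [0.0005, 0.0175, -0.03, 0, 0, -0.125, 1], [0.0005, 0.0175, -0.04, 0, 0, -0.125, 1], [0.0005, 0.0175, -0.04, 0, 0, -0.125, 1], [0.0005, 0.0165, -0.04, 0, 0, -0.125, 1], [0, 0, -0.025, 0, 0, 0, 1], [0, 0, 0, 0, 0, 0, 1], [0, 0, 0, 0, 0, 0, 1]],
  ],
)

```text
clock: 2.75
eef_pos: [563.0, 265.7, 138.6]
tcp_rot: [-3.141, 0.001, 0.945]
contact_force: [0.7, -0.9, 0.5]
opening: 1.0
grasp_force: 0.0
```

Run:
```python
from h import *
s=sense(); print(s["eef_pos"].round(1),np.degrees(s["tcp_rot"]).round(1),np.degrees(s["qpos"]).round(1))
```

```text
[563.  265.7 138.6] [-180.     0.    54.2] [25.1 26.8 99.  -0.  54.2 61. ]
```

Request:
send_rows(
  moves=[
    [[-0.001, 0.002, -0.02, 0, 0, 0, 1], [0, 0, -0.02, 0, 0, 0, 1], [0, 0, 0, 0, 0, 0, 1], [0, 0, 0, 0, 0, 0, -0.2], [0, 0, 0, 0, 0, 0, -1], [0, 0, 0, 0, 0, 0, -1], [0, 0, 0, 0, 0, 0, -1], [0, 0, 0, 0, 0, 0, -1], [0, 0, 0, 0, 0, 0, -1], [0, 0, 0, 0, 0, 0, -1]],
  ],
  grip_force=60,
)

```text
clock: 3.75
eef_pos: [561.8, 268.8, 99.3]
tcp_rot: [3.141, -0.001, 0.946]
contact_force: [-2.1, -0.1, 5.6]
opening: 0.297
grasp_force: 58.3
```

Request:
send_rows(
  moves=[
    [[0, 0, 0.01, 0, 0, 0, -1], [0, 0, 0.02, 0, 0, 0, -1], [0, 0, 0.03, 0, 0, 0, -1], [0, 0, 0.03, 0, 0, 0, -1], [0, 0, 0.03, 0, 0, 0, -1], [0, 0, 0.03, 0, 0, 0, -1], [0, 0, 0, 0, 0, 0, -1], [0, 0, 0, 0, 0, 0, -1]],
  ],
)

```text
clock: 4.55
eef_pos: [561.4, 268.4, 248.7]
tcp_rot: [3.141, -0.001, 0.946]
contact_force: [-0.7, 0.4, -3.9]
opening: 0.293
grasp_force: 59.2
```

Run:
```python
from h import *
import pickle
s=sense(); print(s["eef_pos"].round(1),s["contact_force"].round(1),s["opening"])
D={}; L=[]
for n in("scene","side"):
    f=grab_frame(n); c=cam(f); D[n]=(f,c)
    b=s["eef_pos"]+[0,0,-80]; u,v=proj(c,b).astype(int); print(n,u,v)
    L.append(cv2.resize(f["img"][v-36:v+36,u-24:u+24,::-1],(400,600),interpolation=cv2.INTER_CUBIC))
pickle.dump(D,open("f3.pkl","wb")); cv2.imwrite("pics/fork.png",np.hstack(L))
```

```text
[561.4 268.4 248.7] [-0.7  0.4 -3.9] 0.29261755837213244
scene 369 209
side 187 104
```

View pics/fork.png

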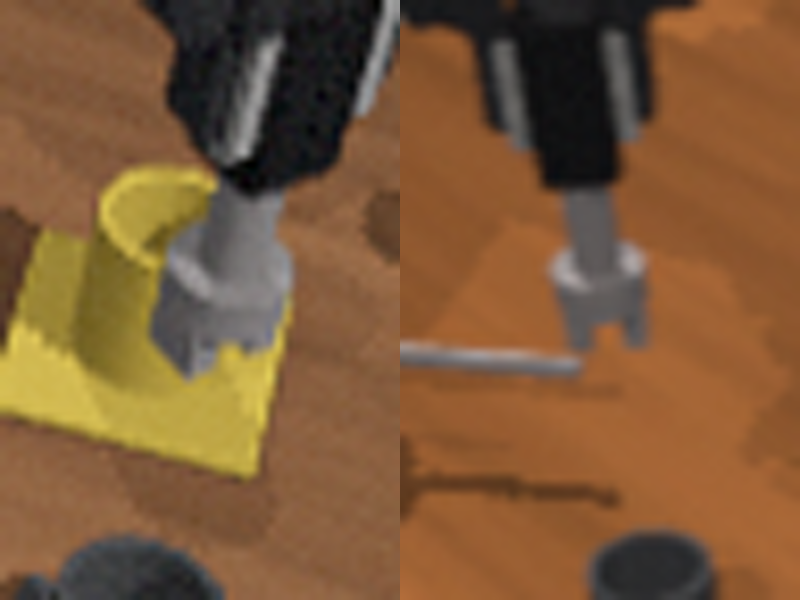

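The fork is visible. In the side view, which looks along azimuth 60 degrees, the slot is seen end-on at (607,345), so the slot (own y) lies along 54 degrees, across the closing line. The tool yaw therefore has to reach about 117 degrees at the screw. I'll carry the key there now.

Request:
send_rows(
  moves=[
    [[0.007, -0.025, 0, 0, 0, 0.137, -1], [0.007, -0.038, 0, 0, 0, 0.137, -1], [0.007, -0.045, 0, 0, 0, 0.137, -1], [0.007, -0.045, 0, 0, 0, 0.137, -1], [0.007, -0.045, 0, 0, 0, 0.137, -1], [0.007, -0.045, 0, 0, 0, 0.137, -1], [0.007, -0.038, 0, 0, 0, 0.137, -1], [0.008, -0.025, 0, 0, 0, 0.137, -1], [0, 0, 0, 0, 0, 0, -1], [0, 0, 0, 0, 0, 0, -1]],
  ],
)

```text
clock: 5.65
eef_pos: [617.7, -37.9, 246.6]
tcp_rot: [-3.139, -0.002, 2.039]
contact_force: [0.1, 0.5, -1.5]
opening: 0.3
grasp_force: 59.2
```

Run:
```python
from h import *
import pickle
s=sense(); print(s["eef_pos"].round(1),np.degrees(s["tcp_rot"]).round(1),s["contact_force"].round(1))
f=grab_frame("wrist"); c=cam(f,s); pickle.dump((f,c),open("w4.pkl","wb"))
print(proj(c,(618.3,-38,70)).round(0), proj(c,s["eef_pos"]-[0,0,91]).round(0))
cv2.imwrite("pics/w4.png",cv2.resize(f["img"][:,:,::-1],(800,600)))
```

```text
[617.7 -37.9 246.6] [-1.799e+02 -1.000e-01  1.168e+02] [ 0.1  0.5 -1.5]
[250. 174.] [250. 201.]
```

View pics/w4.png

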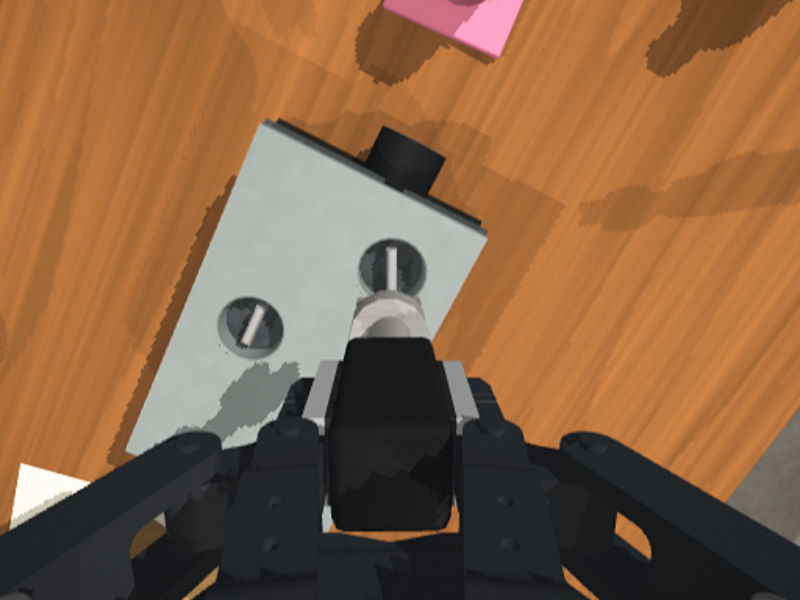

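The bar at (391,268) lines up with the key, whose collar centre is at (390,310), so the slot is parallel to the bar and the sideways offset is about 1 mm. I'll descend to just above the bar.

Request:
send_rows(
  moves=[
    [[0.0005, 0, -0.025, 0, 0, 0, -1], [0.0005, 0, -0.03, 0, 0, 0, -1], [0, 0, -0.02, 0, 0, 0, -1], [0, 0, -0.01, 0, 0, 0, -1], [0, 0, 0, 0, 0, 0, -1], [0, 0, 0, 0, 0, 0, -1]],
  ],
)

```text
clock: 6.3
eef_pos: [619.9, -37.0, 163.9]
tcp_rot: [3.141, 0.0, 2.042]
contact_force: [-0.6, 0.2, -1.1]
opening: 0.299
grasp_force: 59.3
```

Run:
```python
from h import *
s=sense(); print(s["eef_pos"].round(1),np.degrees(s["tcp_rot"]).round(1),s["contact_force"].round(1),s["wrist_torque"].round(2))
L=[]
for n in("scene","side"):
    f=grab_frame(n); c=cam(f); u,v=proj(c,s["eef_pos"]+[0,0,-80]).astype(int)
    L.append(cv2.resize(f["img"][v-36:v+36,u-24:u+24,::-1],(400,600),interpolation=cv2.INTER_CUBIC))
cv2.imwrite("pics/above.png",np.hstack(L))
```

```text
[619.9 -37.  163.9] [180.   0. 117.] [-0.6  0.2 -1.1] [-0.01  0.01  0.06]
```

View pics/above.png

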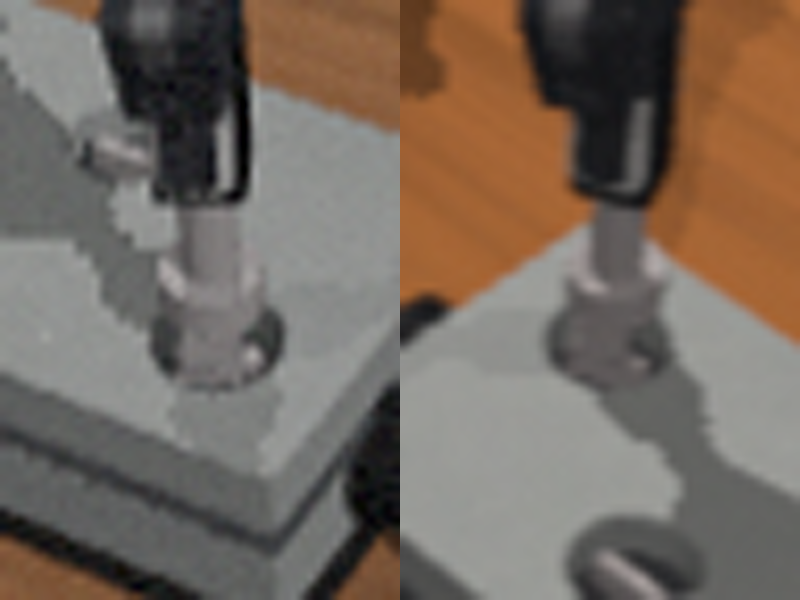

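The fork is just above the well in both views, at (215,345) and (615,340), with a corner of the bar peeking out on the right. I'll correct about 1 mm and lower it gently.

Request:
send_rows(
  moves=[
    [[-0.001, -0.0005, -0.004, 0, 0, 0, -1], [0, 0, -0.005, 0, 0, 0, -1], [0, 0, -0.003, 0, 0, 0, -1], [0, 0, 0, 0, 0, 0, -1]],
  ],
)

```text
clock: 6.8
eef_pos: [618.1, -38.0, 150.7]
tcp_rot: [-3.141, -0.001, 2.042]
contact_force: [-0.8, -0.4, -3.1]
opening: 0.298
grasp_force: 59.3
```

Request:
send_rows(
  moves=[
    [[0, 0, -0.002, 0, 0, 0, -1], [0, 0, -0.002, 0, 0, 0, -1], [0, 0, 0, 0, 0, 0, -1]],
  ],
)

```text
clock: 7.1
eef_pos: [618.3, -38.0, 147.0]
tcp_rot: [-3.141, -0.0, 2.042]
contact_force: [-0.5, 0.3, -2.5]
opening: 0.296
grasp_force: 59.3
```

Request:
send_rows(
  moves=[
    [[0, 0, -0.001, 0, 0, 0, -1], [0, 0, -0.0005, 0, 0, 0, -1], [0, 0, 0, 0, 0, 0, -1]],
  ],
)

```text
clock: 7.4
eef_pos: [618.5, -38.0, 145.7]
tcp_rot: [-3.142, -0.0, 2.042]
contact_force: [0.7, -0.2, -2.4]
opening: 0.294
grasp_force: 59.3
```

Request:
send_rows(
  moves=[
    [[0, 0, 0, 0, 0, -0.05, -1], [0, 0, 0, 0, 0, -0.08, -1], [0, 0, 0, 0, 0, -0.1, -1], [0, 0, 0, 0, 0, -0.1, -1], [0, 0, 0, 0, 0, -0.1, -1], [0, 0, 0, 0, 0, -0.1, -1], [0, 0, 0, 0, 0, -0.1, -1], [0, 0, 0, 0, 0, -0.1, -1], [0, 0, 0, 0, 0, -0.1, -1], [0, 0, 0, 0, 0, -0.1, -1]],
  ],
)

```text
clock: 8.4
eef_pos: [618.4, -38.2, 145.9]
tcp_rot: [3.141, 0.001, 1.108]
contact_force: [-1.3, -2.1, -1.3]
opening: 0.296
grasp_force: 59.3
```

Run:
```python
from h import *
s=sense(); print(s["eef_pos"].round(1),np.degrees(s["tcp_rot"]).round(1),s["contact_force"].round(1),s["wrist_torque"].round(3),s["opening"].round(3))
```

```text
Traceback (most recent call last):
AttributeError: 'float' object has no attribute 'round'
```

Now 10 more rows to about 110 degrees.

Request:
send_rows(
  moves=[
    [[0, 0, 0, 0, 0, -0.1, -1], [0, 0, 0, 0, 0, -0.1, -1], [0, 0, 0, 0, 0, -0.1, -1], [0, 0, 0, 0, 0, -0.1, -1], [0, 0, 0, 0, 0, -0.1, -1], [0, 0, 0, 0, 0, -0.1, -1], [0, 0, 0, 0, 0, -0.1, -1], [0, 0, 0, 0, 0, -0.1, -1], [0, 0, 0, 0, 0, -0.1, -1], [0, 0, 0, 0, 0, 0, -1]],
  ],
)

```text
clock: 9.4
eef_pos: [618.1, -38.4, 145.8]
tcp_rot: [3.141, 0.001, 0.211]
contact_force: [-2.5, -2.5, -0.6]
opening: 0.299
grasp_force: 59.5
```

```bash
cat > st.py <<'E'
from h import *
s=sense(); print(s["eef_pos"].round(1),np.degrees(s["tcp_rot"]).round(1),s["contact_force"].round(1),s["wrist_torque"].round(3),round(s["opening"],3),"q6",np.degrees(s["qpos"][5]).round(0))
E
python3 st.py
```

```text
[618.1 -38.4 145.8] [1.80e+02 1.00e-01 1.21e+01] [-2.5 -2.5 -0.6] [-0.546  0.404  0.134] 0.299 q6 74.0
```

Request:
send_rows(
  moves=[
    [[0, 0, 0, 0, 0, 0, 0.0], [0, 0, 0, 0, 0, 0, 0.5], [0, 0, 0, 0, 0, 0, 0.5], [0, 0, 0, 0, 0, 0, 0.5], [0, 0, 0, 0, 0, 0, 0.5], [0, 0, 0, 0, 0, 0, 0.5], [0, 0, 0, 0, 0, 0, 0.5], [0, 0, 0, 0, 0, 0, 0.5]],
  ],
)

```text
clock: 10.2
eef_pos: [618.5, -38.0, 145.8]
tcp_rot: [-3.142, -0.0, 0.212]
contact_force: [0.4, 0.3, 0.2]
opening: 0.748
grasp_force: 0.0
```

Run:
```python
import st
from h import *
s=sense(); f=grab_frame("wrist"); a=f["img"]
g=grab_frame("side"); c=cam(g); u,v=proj(c,s["eef_pos"]+[0,0,-40]).astype(int)
cv2.imwrite("pics/rel.png",np.hstack([cv2.resize(a[100:384,120:400,::-1],(400,400)),cv2.resize(g["img"][v-40:v+40,u-40:u+40,::-1],(400,400),interpolation=cv2.INTER_CUBIC)]))
```

```text
[618.5 -38.  145.8] [-180.    -0.    12.1] [0.4 0.3 0.2] [ 0.008 -0.019  0.015] 0.748 q6 74.0
```

View pics/rel.png

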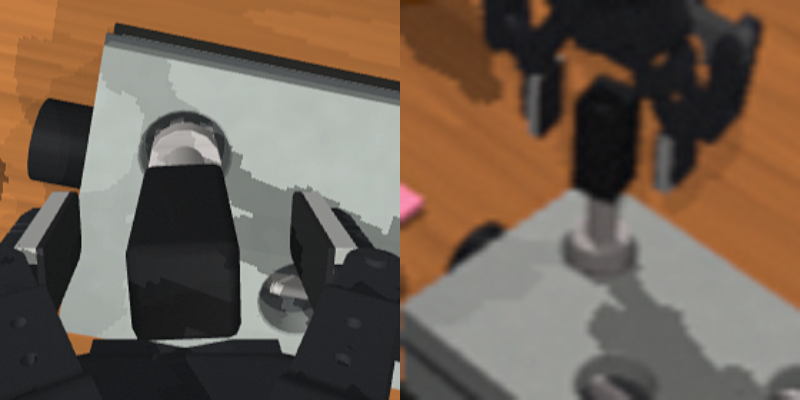

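The key stands upright on the screw at (605,170) in the side view, with the jaws clear. I'll turn back a quarter turn (11 x 0.143 rad) and take a fresh grip.

Request:
send_rows(
  moves=[
    [[0, 0, 0, 0, 0, 0.143, 0.5], [0, 0, 0, 0, 0, 0.143, 0.5], [0, 0, 0, 0, 0, 0.143, 0.5], [0, 0, 0, 0, 0, 0.143, 0.5], [0, 0, 0, 0, 0, 0.143, 0.5], [0, 0, 0, 0, 0, 0.143, 0.5], [0, 0, 0, 0, 0, 0.143, 0.5], [0, 0, 0, 0, 0, 0.143, 0.5], [0, 0, 0, 0, 0, 0.143, 0.5], [0, 0, 0, 0, 0, 0.143, 0.5]],
  ],
)

```text
clock: 11.3
eef_pos: [618.5, -38.0, 145.8]
tcp_rot: [-3.142, -0.0, 1.648]
contact_force: [-0.2, -0.2, -0.2]
opening: 0.749
grasp_force: 0.0
```

Request:
send_rows(
  moves=[
    [[0, 0, 0, 0, 0, 0.141, 0.5], [0, 0, 0, 0, 0, 0, 0.5], [0, 0, 0, 0, 0, 0, 0.0], [0, 0, 0, 0, 0, 0, -0.3], [0, 0, 0, 0, 0, 0, -1], [0, 0, 0, 0, 0, 0, -1], [0, 0, 0, 0, 0, 0, -1], [0, 0, 0, 0, 0, 0, -1], [0, 0, 0, 0, 0, 0, -1]],
  ],
)

```text
clock: 12.2
eef_pos: [618.4, -38.0, 145.9]
tcp_rot: [-3.142, -0.0, 1.783]
contact_force: [-1.2, -0.1, 4.5]
opening: 0.304
grasp_force: 57.9
```

```bash
python3 st.py
```

```text
[618.4 -38.  145.9] [-180.    -0.   102.1] [-1.2 -0.1  4.5] [-0.046  0.456  0.018] 0.304 q6 -16.0
```

Request:
send_rows(
  moves=[
    [[0, 0, 0, 0, 0, -0.06, -1], [0, 0, 0, 0, 0, -0.1, -1], [0, 0, 0, 0, 0, -0.1, -1], [0, 0, 0, 0, 0, -0.1, -1], [0, 0, 0, 0, 0, -0.1, -1], [0, 0, 0, 0, 0, -0.1, -1], [0, 0, 0, 0, 0, -0.1, -1], [0, 0, 0, 0, 0, -0.1, -1], [0, 0, 0, 0, 0, -0.1, -1], [0, 0, 0, 0, 0, -0.1, -1]],
  ],
)

```text
clock: 13.2
eef_pos: [618.3, -38.2, 145.9]
tcp_rot: [-3.142, 0.001, 0.819]
contact_force: [-1.6, -1.8, 4.7]
opening: 0.298
grasp_force: 59.6
```

Request:
send_rows(
  moves=[
    [[0, 0, 0, 0, 0, -0.1, -1], [0, 0, 0, 0, 0, -0.1, -1], [0, 0, 0, 0, 0, -0.1, -1], [0, 0, 0, 0, 0, -0.1, -1], [0, 0, 0, 0, 0, -0.1, -1], [0, 0, 0, 0, 0, -0.1, -1], [0, 0, 0, 0, 0, 0, -1]],
  ],
)

```text
clock: 13.9
eef_pos: [618.1, -38.3, 145.9]
tcp_rot: [3.141, 0.001, 0.22]
contact_force: [-3.2, -0.5, 5.7]
opening: 0.296
grasp_force: 58.6
```

```bash
python3 st.py
```

```text
[618.1 -38.3 145.9] [1.80e+02 1.00e-01 1.26e+01] [-3.2 -0.5  5.7] [-0.329  0.675  0.092] 0.296 q6 74.0
```

Request:
send_rows(
  moves=[
    [[0, 0, 0, 0, 0, -0.06, -1], [0, 0, 0, 0, 0, -0.06, -1], [0, 0, 0, 0, 0, -0.06, -1], [0, 0, 0, 0, 0, -0.06, -1], [0, 0, 0, 0, 0, -0.06, -1], [0, 0, 0, 0, 0, 0, -1]],
  ],
)

```text
clock: 14.5
eef_pos: [618.0, -38.3, 145.9]
tcp_rot: [3.141, 0.001, -0.079]
contact_force: [-3.6, -1.2, 6.1]
opening: 0.298
grasp_force: 58.7
```

```bash
python3 st.py
```

```text
[618.  -38.3 145.9] [ 1.8e+02  1.0e-01 -4.5e+00] [-3.6 -1.2  6.1] [-0.318  0.763  0.097] 0.298 q6 91.0
```

Request:
send_rows(
  moves=[
    [[0, 0, 0, 0, 0, -0.03, -1], [0, 0, 0, 0, 0, -0.03, -1], [0, 0, 0, 0, 0, 0, -1]],
  ],
)

```text
clock: 14.8
eef_pos: [618.0, -38.2, 145.9]
tcp_rot: [3.141, 0.001, -0.138]
contact_force: [-4.1, -1.2, 6.3]
opening: 0.3
grasp_force: 58.8
```

```bash
python3 st.py
```

```text
[618.  -38.2 145.9] [ 1.8e+02  1.0e-01 -7.9e+00] [-4.1 -1.2  6.3] [-0.361  0.858  0.09 ] 0.3 q6 94.0
```

Request:
send_rows(
  moves=[
    [[0, 0, 0, 0, 0, -0.03, -1], [0, 0, 0, 0, 0, -0.03, -1], [0, 0, 0, 0, 0, 0, -1]],
  ],
)

```text
clock: 15.1
eef_pos: [618.0, -38.2, 145.9]
tcp_rot: [3.141, 0.001, -0.198]
contact_force: [-3.7, -0.6, 6.4]
opening: 0.295
grasp_force: 58.8
```

```bash
python3 st.py
```

```text
[618.  -38.2 145.9] [ 1.80e+02  1.00e-01 -1.13e+01] [-3.7 -0.6  6.4] [-0.295  0.778  0.126] 0.295 q6 98.0
```

Request:
send_rows(
  moves=[
    [[0, 0, 0, 0, 0, -0.03, -1], [0, 0, 0, 0, 0, -0.03, -1], [0, 0, 0, 0, 0, 0, -1]],
  ],
)

```text
clock: 15.4
eef_pos: [617.9, -38.2, 145.9]
tcp_rot: [3.141, 0.001, -0.258]
contact_force: [-3.3, -1.6, 4.7]
opening: 0.3
grasp_force: 58.8
```

```bash
python3 st.py
```

```text
[617.9 -38.2 145.9] [ 1.80e+02  1.00e-01 -1.48e+01] [-3.3 -1.6  4.7] [-0.286  0.842  0.064] 0.3 q6 101.0
```

Request:
send_rows(
  moves=[
    [[0, 0, 0, 0, 0, -0.03, -1], [0, 0, 0, 0, 0, 0, -1]],
  ],
)

```text
clock: 15.6
eef_pos: [617.9, -38.2, 145.9]
tcp_rot: [3.141, 0.001, -0.288]
contact_force: [-3.0, -1.2, 6.1]
opening: 0.297
grasp_force: 58.9
```

```bash
python3 st.py
```

```text
[617.9 -38.2 145.9] [ 1.80e+02  1.00e-01 -1.65e+01] [-3.  -1.2  6.1] [-0.289  0.866  0.042] 0.297 q6 103.0
```

Request:
send_rows(
  moves=[
    [[0, 0, 0, 0, 0, -0.03, -1], [0, 0, 0, 0, 0, -0.03, -1], [0, 0, 0, 0, 0, 0, -1]],
  ],
)

```text
clock: 15.9
eef_pos: [617.9, -38.2, 145.9]
tcp_rot: [3.141, 0.001, -0.348]
contact_force: [-3.9, -1.0, 6.0]
opening: 0.3
grasp_force: 60.5
```

```bash
python3 st.py
python3 - <<'E'
from h import *
import pickle
s=sense(); f=grab_frame("wrist"); pickle.dump((f,cam(f,s)),open("w6.pkl","wb")); g=grab_frame("side"); c=cam(g); u,v=proj(c,s["eef_pos"]+[0,0,-50]).astype(int)
cv2.imwrite("pics/turn.png",np.hstack([cv2.resize(f["img"][100:384,120:400,::-1],(400,400)),cv2.resize(g["img"][v-40:v+40,u-40:u+40,::-1],(400,400),interpolation=cv2.INTER_CUBIC)]))
E
```

```text
[617.9 -38.2 145.9] [ 1.799e+02  1.000e-01 -1.990e+01] [-3.9 -1.   6. ] [-0.227  0.863  0.254] 0.3 q6 106.0
```

View pics/turn.png

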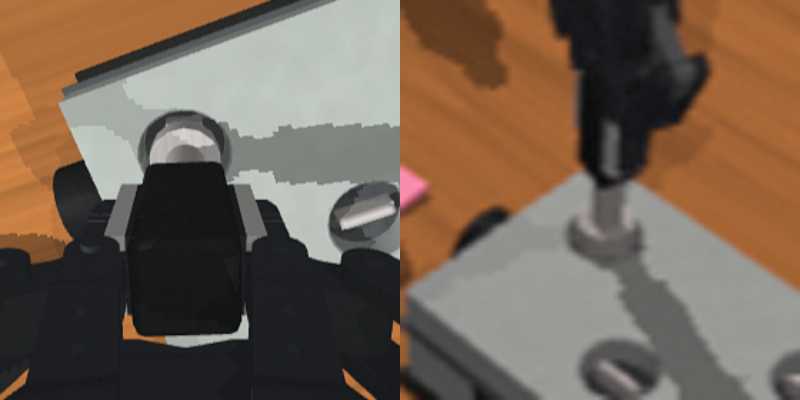

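That was picture 11 of an allowed 10. I lost count, so I'll view no more and use numbers only from here. The picture shows the key seated and square in the pads. The torque has just risen to 0.25 N m, so I'll turn a little more to check for the stop.

Request:
send_rows(
  moves=[
    [[0, 0, 0, 0, 0, -0.02, -1], [0, 0, 0, 0, 0, 0, -1]],
  ],
)

```text
clock: 16.2
eef_pos: [617.9, -38.2, 145.9]
tcp_rot: [3.141, 0.001, -0.367]
contact_force: [-4.2, -0.5, 6.4]
opening: 0.3
grasp_force: 61.9
```

```bash
python3 st.py
```

```text
[617.9 -38.2 145.9] [ 1.799e+02  1.000e-01 -2.100e+01] [-4.2 -0.5  6.4] [-0.254  0.96   0.43 ] 0.3 q6 107.0
```

Request:
send_rows(
  moves=[
    [[0, 0, 0, 0, 0, -0.02, -1], [0, 0, 0, 0, 0, 0, -1]],
  ],
)

```text
clock: 16.4
eef_pos: [617.8, -38.2, 145.9]
tcp_rot: [3.141, 0.001, -0.387]
contact_force: [-3.1, -0.8, 5.6]
opening: 0.301
grasp_force: 63.2
```

```bash
python3 st.py
```

```text
[617.8 -38.2 145.9] [ 1.799e+02  1.000e-01 -2.220e+01] [-3.1 -0.8  5.6] [-0.242  0.968  0.515] 0.301 q6 109.0
```

Torque rose to 0.5 N m against 0.15 N m when turning, so the screw is at its stop, with the key leading the bar by the slot's play. I'll unwind within that play, then lift straight up.

Request:
send_rows(
  moves=[
    [[0, 0, 0, 0, 0, 0.08, -1], [0, 0, 0, 0, 0, 0.08, -1], [0, 0, 0, 0, 0, 0.1, -1], [0, 0, 0, 0, 0, 0, -1], [0, 0, 0.005, 0, 0, 0, -1], [0, 0, 0.015, 0, 0, 0, -1], [0, 0, 0.03, 0, 0, 0, -1], [0, 0, 0.03, 0, 0, 0, -1], [0, 0, 0.02, 0, 0, 0, -1], [0, 0, 0, 0, 0, 0, -1]],
  ],
)

```text
clock: 17.4
eef_pos: [620.4, -38.1, 249.8]
tcp_rot: [-3.141, -0.006, -0.129]
contact_force: [0.0, -0.1, -1.6]
opening: 0.3
grasp_force: 58.2
```

```bash
cat > bar.py <<'E'
from h import *
import sys,pickle
s=sense(); f=grab_frame("wrist"); c=cam(f,s); pickle.dump((f,c),open("wlast.pkl","wb")); im=f["img"].astype(int)
for n,(X,Y) in dict(loose=(618.3,-38),b=(559,-106),a=(619.3,-173)).items():
    u,v=proj(c,(X,Y,66)); print(n,(u.round(),v.round()),end=" ")
    if not(12<u<500 and 12<v<372): print("out"); continue
    x0,y0=int(u)-24,max(int(v)-24,0); P=im[y0:int(v)+25,x0:int(u)+25]
    rad=13*343/(c[2][2]-66)
    yy,xx=np.mgrid[:P.shape[0],:P.shape[1]]; m=(np.hypot(xx+x0-u,yy+y0-v)<rad*1.1)&(P.sum(2)>300)
    nn,lab,st,_=cv2.connectedComponentsWithStats(m.astype(np.uint8)); i=1+np.argmax(st[1:,4])
    ys,xs=np.where(lab==i); q=np.array([ray(c,x+x0,y+y0,65.5)[:2] for x,y in zip(xs,ys)],np.float32)
    vx,vy,_,_=cv2.fitLine(q,2,0,.01,.01).ravel(); rc=cv2.minAreaRect(q)
    print(q.mean(0).round(1),np.round(rc[1],1),"ccw from +y",np.degrees(np.arctan2(-vx*np.sign(vy),abs(vy))).round(1),len(q))
E
python3 st.py; python3 bar.py
```

```text
[620.4 -38.1 249.8] [-180.    -0.4   -7.4] [ 0.  -0.1 -1.6] [ 0.009 -0.006 -0.004] 0.3 q6 94.0
loose (np.float64(249.0), np.float64(176.0)) [619.2 -38.8] [ 7.8 25.8] ccw from +y 1.0 225
b (np.float64(328.0), np.float64(227.0)) [ 560.8 -106.2] [ 9.7 25.4] ccw from +y 3.1 239
a (np.float64(396.0), np.float64(157.0)) [ 620.1 -173. ] [ 7.9 25.5] ccw from +y 0.5 237
```

The bar now reads 1.0 degrees, against 3.1 and 0.5 for the tight ones, so the screw is home. I'll carry the key back to above the holder.

Request:
send_rows(
  moves=[
    [[-0.007, 0.025, 0, 0, 0, 0, -1], [-0.007, 0.038, 0, 0, 0, 0, -1], [-0.007, 0.045, 0, 0, 0, 0, -1], [-0.007, 0.045, 0, 0, 0, 0, -1], [-0.007, 0.045, 0, 0, 0, 0, -1], [-0.007, 0.045, 0, 0, 0, 0, -1], [-0.007, 0.038, 0, 0, 0, 0, -1], [-0.008, 0.025, 0, 0, 0, 0, -1], [0, 0, 0, 0, 0, 0, -1], [0, 0, 0, 0, 0, 0, -1]],
  ],
)

```text
clock: 18.45
eef_pos: [560.6, 268.1, 244.3]
tcp_rot: [3.14, 0.002, -0.126]
contact_force: [0.4, -0.7, -3.1]
opening: 0.301
grasp_force: 58.5
```

```bash
python3 st.py
python3 - <<'E'
from h import *
# steel cup rim seen by fixed and wrist cameras: plate centre z=6, rim z=60
s=sense()
for n in ("scene","side","wrist"):
    f=grab_frame(n); c=cam(f,s); u,v=proj(c,(561.6,268.6,30)).astype(int); r=60
    x0,y0=max(u-r,0),max(v-r,0); P=f["img"][y0:v+r,x0:u+r].astype(int); g=P.max(2); sat=g-P.min(2)
    m=((sat<22)&(g<130)).astype(np.uint8)
    # restrict to within plate's projected hull +margin
    h=np.array([proj(c,(561.6+a*48,268.6+b*48,6)) for a in(-1,1) for b in(-1,1)]+[proj(c,(561.6+26*np.cos(t),268.6+26*np.sin(t),60)) for t in np.linspace(0,6.2,24)])-[x0,y0]
    M=np.zeros_like(m); cv2.fillPoly(M,[cv2.convexHull(h.astype(np.int32))],1)
    cn=max(cv2.findContours(m&M,0,2)[0],key=cv2.contourArea)
    q=np.array([ray(c,p[0][0]+x0,p[0][1]+y0,6)[:2] for p in cv2.convexHull(cn)],np.float32)
    print(n,(u,v),"plate rect",[np.round(t,1) for t in cv2.minAreaRect(q)])
E
```

```text
[560.6 268.1 244.3] [ 1.799e+02  1.000e-01 -7.200e+00] [ 0.4 -0.7 -3.1] [ 0.008  0.044 -0.   ] 0.301 q6 123.0
scene (np.int64(358), np.int64(252)) plate rect [array([548.4, 271.8]), array([ 79.8, 110.3]), np.float64(85.9)]
side (np.int64(193), np.int64(144)) plate rect [array([566.9, 290.8]), array([135. ,  85.9]), np.float64(77.2)]
wrist (np.int64(248), np.int64(165)) plate rect [array([558., 270.]), array([79., 85.]), np.float64(86.1)]
```

Request:
send_rows(
  moves=[
    [[0.001, 0.0005, -0.02, 0, 0, 0, -1], [0, 0, -0.03, 0, 0, 0, -1], [0, 0, -0.02, 0, 0, 0, -1], [0, 0, -0.01, 0, 0, 0, -1], [0, 0, 0, 0, 0, 0, -1], [0, 0, 0, 0, 0, 0, -1], [0, 0, 0, 0, 0, 0, -1]],
  ],
)

```text
clock: 19.3
eef_pos: [563.4, 268.7, 167.1]
tcp_rot: [-3.14, -0.002, -0.128]
contact_force: [0.2, 0.3, -3.2]
opening: 0.298
grasp_force: 58.4
```

```bash
python3 st.py
```

```text
[563.4 268.7 167.1] [-1.799e+02 -1.000e-01 -7.300e+00] [ 0.2  0.3 -3.2] [-0.005 -0.049 -0.037] 0.298 q6 123.0
```

Request:
send_rows(
  moves=[
    [[0, 0, 0, 0, 0, 0, -1], [0, 0, 0, 0, 0, 0, -1], [0, 0, 0, 0, 0, 0, -1]],
  ],
)

```text
clock: 19.6
eef_pos: [562.6, 268.6, 166.2]
tcp_rot: [-3.141, -0.001, -0.127]
contact_force: [-0.3, -0.6, -2.6]
opening: 0.301
grasp_force: 58.4
```

Request:
send_rows(
  moves=[
    [[-0.001, 0, -0.005, 0, 0, 0, -1], [0, 0, -0.008, 0, 0, 0, -1], [0, 0, -0.008, 0, 0, 0, -1], [0, 0, 0, 0, 0, 0, -1]],
  ],
)

```text
clock: 20.0
eef_pos: [560.5, 268.1, 143.0]
tcp_rot: [3.14, 0.002, -0.127]
contact_force: [-0.7, -0.6, -3.5]
opening: 0.301
grasp_force: 58.4
```

```bash
python3 st.py
```

```text
[560.5 268.1 143. ] [ 1.799e+02  1.000e-01 -7.300e+00] [-0.7 -0.6 -3.5] [ 0.054  0.02  -0.014] 0.301 q6 123.0
```

Request:
send_rows(
  moves=[
    [[0, 0, -0.008, 0, 0, 0, -1], [0, 0, -0.01, 0, 0, 0, -1], [0, 0, -0.01, 0, 0, 0, -1], [0, 0, -0.007, 0, 0, 0, -1], [0, 0, -0.003, 0, 0, 0, -1], [0, 0, 0, 0, 0, 0, -1], [0, 0, 0, 0, 0, 0, -1]],
  ],
)

```text
clock: 20.7
eef_pos: [561.7, 268.6, 106.9]
tcp_rot: [-3.141, -0.0, -0.127]
contact_force: [-0.2, -0.1, -1.6]
opening: 0.3
grasp_force: 58.5
```

```bash
python3 st.py
```

```text
[561.7 268.6 106.9] [-180.    -0.    -7.3] [-0.2 -0.1 -1.6] [-0.006  0.052 -0.023] 0.3 q6 123.0
```

Bottom about 7 mm above the floor. I'll lower the rest slowly.

Request:
send_rows(
  moves=[
    [[0, 0, -0.003, 0, 0, 0, -1], [0, 0, -0.002, 0, 0, 0, -1], [0, 0, -0.001, 0, 0, 0, -1], [0, 0, -0.0005, 0, 0, 0, -1], [0, 0, 0, 0, 0, 0, -1], [0, 0, 0, 0, 0, 0, -1]],
  ],
)

```text
clock: 21.3
eef_pos: [561.5, 268.5, 100.3]
tcp_rot: [-3.142, -0.0, -0.127]
contact_force: [1.0, -0.1, -2.5]
opening: 0.301
grasp_force: 58.5
```

```bash
python3 st.py
```

```text
[561.5 268.5 100.3] [-180.    -0.    -7.3] [ 1.  -0.1 -2.5] [-0.04   0.024 -0.004] 0.301 q6 123.0
```

Request:
send_rows(
  moves=[
    [[0, 0, -0.0005, 0, 0, 0, -1], [0, 0, 0, 0, 0, 0, -1], [0, 0, 0, 0, 0, 0, -0.2], [0, 0, 0, 0, 0, 0, 0.3], [0, 0, 0, 0, 0, 0, 0.8], [0, 0, 0, 0, 0, 0, 0.8], [0, 0, 0, 0, 0, 0, 0.8], [0, 0, 0, 0, 0, 0, 0.8], [0, 0, 0, 0, 0, 0, 0.8]],
  ],
)

```text
clock: 22.2
eef_pos: [561.5, 268.5, 99.8]
tcp_rot: [-3.142, 0.0, -0.127]
contact_force: [-0.2, 0.9, -0.1]
opening: 0.901
grasp_force: 0.0
```

Request:
send_rows(
  moves=[
    [[0, 0, 0.01, 0, 0, 0, 0.8], [0, 0, 0.02, 0, 0, 0, 0.8], [0, 0, 0.03, 0, 0, 0, 0.8], [0, 0, 0.03, 0, 0, 0, 0.8], [0, -0.02, 0.03, 0, 0, 0, 0.8], [0, -0.03, 0.03, 0, 0, 0, 0.8], [0, 0, 0, 0, 0, 0, 0.8], [0, 0, 0, 0, 0, 0, 0.8], [0, 0, 0, 0, 0, 0, 0.8]],
  ],
)

```text
clock: 23.1
eef_pos: [561.0, 218.8, 249.1]
tcp_rot: [3.141, 0.001, -0.127]
contact_force: [0.4, -0.1, -0.9]
opening: 0.9
grasp_force: 0.0
```

```bash
python3 st.py
python3 - <<'E'
from h import *
import pickle
D=pickle.load(open("f0.pkl","rb"))
for n in("scene","side"):
    f=grab_frame(n); c=cam(f); u,v=proj(c,(562,268,100)).astype(int)
    P=f["img"][v-40:v+40,u-30:u+30].astype(int); m=(P.max(2)<40).astype(np.uint8)
    nn,l,s,cc=cv2.connectedComponentsWithStats(m)
    print(n,"expected top/bottom px",proj(c,(562,268,128)).round(),proj(c,(562,268,70)).round())
    for i in range(1,nn):
        if s[i,4]>60: print("  dark blob x,y,w,h",s[i,0]+u-30,s[i,1]+v-40,s[i,2:4])
    x=f["img"].astype(int); y=D[n][0]["img"].astype(int); d=(abs(x-y).sum(2)>90).astype(np.uint8); d=cv2.morphologyEx(d,cv2.MORPH_OPEN,np.ones((4,4)))
    nn,l,s,cc=cv2.connectedComponentsWithStats(d); print("  changed",[(s[i,:4].tolist()) for i in range(1,nn) if s[i,4]>40])
s=sense(); f=grab_frame("wrist"); c=cam(f,s); u,v=proj(c,(561.6,268.5,128)).astype(int); P=f["img"][v-30:v+30,u-30:u+30].astype(int)
cn=max(cv2.findContours((P.max(2)<35).astype(np.uint8),0,2)[0],key=cv2.contourArea)
q=np.array([ray(c,p[0][0]+u-30,p[0][1]+v-30,128)[:2] for p in cn],np.float32); print("handle",cv2.minAreaRect(q))
E
```

```text
[561.  218.8 249.1] [ 1.8e+02  1.0e-01 -7.3e+00] [ 0.4 -0.1 -0.9] [ 0.004 -0.009 -0.008] 0.9 q6 118.0
scene expected top/bottom px [366. 223.] [361. 241.]
  dark blob x,y,w,h 353 219 [21 31]
  changed [[205, 0, 26, 8], [242, 0, 33, 24], [344, 0, 17, 10], [363, 0, 52, 10], [425, 0, 23, 23], [196, 4, 39, 13], [312, 8, 27, 37], [220, 19, 15, 10], [244, 19, 8, 6], [342, 27, 14, 26], [322, 27, 88, 156], [209, 28, 55, 64], [411, 29, 12, 25], [238, 47, 12, 13], [311, 48, 10, 6], [131, 55, 47, 75], [177, 59, 37, 56], [216, 91, 47, 64], [110, 106, 33, 25], [165, 117, 14, 7], [128, 139, 64, 50], [178, 181, 9, 8]]
side expected top/bottom px [190. 117.] [192. 134.]
  dark blob x,y,w,h 186 116 [12 23]
  changed [[165, 0, 47, 96], [248, 0, 56, 124], [84, 157, 15, 15], [227, 215, 125, 169], [324, 215, 8, 9], [0, 232, 21, 12], [0, 241, 58, 71], [0, 248, 23, 15], [307, 264, 110, 120]]
handle ((571.2391967773438, 257.0331726074219), (33.059165954589844, 29.342220306396484), 33.896785736083984)
```

```bash
python3 -c "
from rig import sign_off; print(sign_off())"
```

```text
the job is handed in; nothing more can be done
None
```

The loose screw is turned clockwise to its stop (torque rose to 0.5 N m and its bar lies along the box), with one let-go and fresh grip on the way; the key stands fork down in its steel holder, and the job was handed in at about 23 s, though I viewed 11 pictures, one over the limit of 10.

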